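# Drop the charcoal charge into the jiko and take the starter off

### The arm

A 7-joint arm with a two-finger parallel gripper is mounted at the origin on the work surface. World frame = base frame: x ahead of the robot, y to its left, z up, the work surface at z = 0. Lengths are in m, angles in rad, forces in N, time in s.
With the tool pointing down it reaches from about 0.4 to 0.925 m from the base axis. Payload 4.1 kg.
Tool frame: the origin (TCP) lies on the centre line of the jaws, within the pads' length; the fingertips stand tip_extent ahead of it and the grasp point (between the pads) lies 6 mm ahead of it (tip_extent is the distance from the TCP to the fingertips, in m); z points along the fingers, y is the direction in which the jaws open and shut (so a half turn about z gives the same grasp; the last joint's range is limited). The gripper opens to 85 mm and grips with 20 to 120 N. Pads are 22 mm wide; open, the fingers measure 114 mm over their backs; the gripper's body (76 mm by 85 mm) begins 54 mm behind the grasp point. The pads swing forward as they close: fully open they stand 13 mm farther back than shut.
Start: joints at [1.02, 0.398, 0.045, 1.537, -0.019, 1.207, -0.051], TCP at [0.284, -0.585, 0.256] pointing down, gripper open.
Joint ranges: [-2.82, 2.82], [-0.49, 2.23], [-1.37, 1.46], [0, 2.46], [-1.36, 4.5], [0.23, 2], [-2.94, 2.94]. Speed limits (rad/s): [2.57, 2.57, 3.14, 3.14, 3.14, 3.14, 3.14].

### API

Orientations are given as a unit quaternion [w, x, y, z].
In Python, from rig import get_obs, get_image, hand_in, tip_extent gives the robot as it stands. The module is installed in compiled form; this text tells all that it offers.
- The arm moves only by the tool play_rows, never from a script. Its argument "series" is a list of rows, each a list of 3 entries, a list of its own where there are three numbers: the shift along the tool's x, y, z in units of 50 mm (1.0 is 50 mm), then the turn about the tool's z in units of 8 degrees (1.0 is 8 degrees), then the opening, from 0 (shut) to 1 (fully open). In form: [[[dx, dy, dz], turn, claw], ...]. A call has 1 to 5 rows; each row is the pose to reach, as a shift and turn from the pose measured when the call began, along the tool's axes at that moment; what a row does not reach only later rows make up. A row lasts 1/8 s, in which the tool goes at most 62.5 mm and 10.7 degrees, less where a joint would pass 70% of its speed; a pose out of reach is approached as far as the arm can. A call with a gripper value outside its range is refused whole. The fingers move at their own pace and stop on an object; the grip force is fixed at half the most. Time passes only in rows, so rows that repeat a pose let the fingers close. It gives the time, the measured TCP pose, the force and the opening at its end, in the units of the state.
- get_obs(): the state, without advancing time (a new reading comes with each control period).
- get_image(name): name is "scene" or "side" or "wrist"; returns a dict with "frame" (480x640x3 uint8, blue, green, red), "camera_matrix" (3x3 intrinsics, pixels), "pose" (4x4, takes a point from camera to world coordinates). Camera axes: x right, y down, z forward; pixel columns grow to the right and rows downward; lengths in m; the calibration is good to about 2 mm. A picture is of the moment at which its call begins. There is no depth.
- hand_in(): hands the job in, once; it reports no verdict.
The state is a dict: "clock": time; "joint_positions": joint angles; "joint_velocities": joint speeds; "effort": joint torques, N m; "ee_pos": TCP position; "eef_rot": TCP orientation; "wrist_force": force on the tool from outside, world axes, zero at the start; "moment": the same for the moment, N m; "opening": opening from 0.0 (shut) to 1.0 (fully open).
Only numpy, scipy, OpenCV 4.12 (cv2) and the standard library are available. Lean on these libraries where they do the work, as an engineer would, in place of code of your own. Each camera call takes 0.05 s, during which the arm holds its last target. There are 200 camera calls.

### The job

The quick-release charcoal starter is standing on the jiko, filled with briquettes. Press its sprung release lever all the way down to its stop so that the briquettes drop into the jiko's bowl, and let the lever spring fully back while the starter still stands there; then lift the starter off by its carry grip and set it down gently, upright and wholly on the paving slab. Do not tip the starter over, and leave the mug, saucepan, jug and dustpan where they are.

Things in the scene. Friction and masses are not known exactly. Their poses are not given: they have to be found in the camera images.
- starter: Loose open-topped steel tube, 140 mm wide, 120 mm tall, on a flared foot 194 mm wide; about 0.9 kg empty. Origin: centre of its underside, z up. Starts on the jiko's rim, on its axis; its 18 mm skirt surrounds the pot rests with little play: lift it straight up 25 mm or more before moving aside. Lever sticks out along -x, grip runs along y. Twin trap doors, 27 mm up, are linked to the lever.
- release_lever (a joint): Lever angle, rad: 0 home (traps shut; lever rises outward at 30 degrees), grows as its pad is pressed down, stop at 0.87 (traps open). Pivot 84 mm from the starter's axis on its -x side, 100 mm above the underside. Its spring always drives it home; pressing the pad takes about 3 N at first, 6 N at the stop. More than about 11 N on the pad starts to tip the starter.
- lever_pad (a point): Centre of the upper face of the lever's wooden thumb pad (36 mm long, 34 mm wide, 9 mm thick), moving with it. At home 146 mm from the starter's axis and 141 mm above its underside; at the stop 155 mm from the axis and 79 mm above the underside.
- carry_grip (a point): Middle of the wooden carry grip, a round bar of 19 mm diameter and 100 mm length along the starter's y axis, its centre 152 mm above the underside, on the starter's axis, joined to the tube by a steel bail at both ends. Free underneath: 22 mm to the tube's top edge.
- jiko: Charcoal stove standing on the floor, heavy, does not move: hourglass sheet-metal body of 230 mm diameter with a fired-clay liner, rim 172 mm above the floor, three steel pot rests 14 mm high on the rim (87 mm from the axis at most). Origin: centre of its underside; z up.
- jiko_bowl (a point): Centre of the grate, the floor of the jiko's bowl, 64 mm above the floor. The bowl is 142 mm wide at the grate and 165 mm at the rim.
- slab: Flat grey paving slab on the floor, 260 x 260 mm and 30 mm thick, does not move. Origin: centre of its underside; the top is 30 mm above the origin; x and y along its edges.
- briquette1_center (a point): Centre of a round charcoal-dust briquette, a dark ball of 46 mm diameter, about 50 g. All four start inside the starter, on its trap doors.
- briquette2_center (a point): Centre of a round charcoal-dust briquette, a dark ball of 46 mm diameter, about 50 g. All four start inside the starter, on its trap doors.
- briquette3_center (a point): Centre of a round charcoal-dust briquette, a dark ball of 46 mm diameter, about 50 g. All four start inside the starter, on its trap doors.
- briquette4_center (a point): Centre of a round charcoal-dust briquette, a dark ball of 46 mm diameter, about 50 g. All four start inside the starter, on its trap doors.
- mug: Ceramic mug, 82 mm across and 95 mm tall, loose. Origin: centre of its underside. Leave alone.
- saucepan: Steel saucepan, 160 mm across and 85 mm tall with a long handle along its +x, reaching 230 mm from its axis, loose. Origin: centre of its underside. Leave alone.
- jug: Orange plastic jug with closed lid, 128 mm across, 203 mm tall, handle along its +x, loose. Origin: centre of its underside. Leave alone.
- dustpan: Grey plastic dustpan with hinged flap and short lever, 220 mm wide, 330 mm long with its handle along +x, 95 mm tall, loose. Origin: underside of the pan, at its middle. Leave alone.
Not all that is in view belongs to the job. What is shaped like the part that bears briquette3_center but yellow is not meant.

How it is judged:
By the outcome, as a careful person would: the job done as asked, in the order asked, and still so for the second after the job is handed in, with the robot touching nothing.
It also fails if it takes over 64 s, if anything falls off the work surface, if the arm or the gripper's body presses on something with over 40 N, if the wrist force passes 120 N, or if a joint passes its speed limit or range.

## Working session

There is one attempt and no reset: what is moved stays moved. The work goes in short steps, Python scripts to look and compute and a tool call to move; the robot and the scene stay as the last step left them, time stands still between calls to the robot, and variables do not carry over. Pictures are saved under pics/ and viewed, about 8 in all and at most 12, crops included, and the job is handed in when it is done.

Besides the shell and the picture viewer there is one more tool, called after "Call:" as name(argument=value, ...), one argument or row to a line, values as JSON. play_rows: Moves the arm, as the interface text tells. Its arguments: {"type":"object","properties":{"series":{"type":"array"}},"required":["series"]}

```bash
mkdir -p pics; cat > h.py <<'E'
import numpy as np, cv2
from rig import get_obs,get_image,hand_in,tip_extent
def ray(im,uv):
    K,T=np.array(im["camera_matrix"]),np.array(im["pose"])
    d=T[:3,:3]@np.linalg.inv(K)@np.array([uv[0],uv[1],1.]); return T[:3,3],d
def onplane(im,uv,z):
    o,d=ray(im,uv); return o+d*(z-o[2])/d[2]
def tri(i1,u1,i2,u2):
    o1,d1=ray(i1,u1);o2,d2=ray(i2,u2)
    s=np.linalg.lstsq(np.c_[d1,-d2],o2-o1,rcond=None)[0]
    a,b=o1+s[0]*d1,o2+s[1]*d2; return (a+b)/2,np.linalg.norm(a-b)
def proj(im,p):
    T=np.linalg.inv(np.array(im["pose"])); q=np.array(im["camera_matrix"])@(T[:3,:3]@np.array(p)+T[:3,3]); return q[:2]/q[2]
E
python3 - <<'E'
from h import *
import pickle
np.set_printoptions(precision=4,suppress=True)
d={}
for n in ("scene","side"):
    im=get_image(n); d[n]=im; cv2.imwrite(f"pics/{n}0.png",im["frame"]); print(n,im["pose"],im["camera_matrix"])
pickle.dump(d,open("d0.pkl","wb"))
print(tip_extent if not callable(tip_extent) else tip_extent()); print(get_obs())
E
```

```text
scene [[-0.713   0.5876 -0.3826  1.1444]
 [ 0.701   0.5867 -0.4054  0.5988]
 [-0.0137 -0.5572 -0.8302  1.4251]
 [ 0.      0.      0.      1.    ]] [[504.2231   0.     313.4831]
 [  0.     504.2231 237.0044]
 [  0.       0.       1.    ]]
side [[ 0.9854 -0.1248  0.1156  0.4192]
 [-0.1698 -0.7627  0.6241 -0.9735]
 [ 0.0103 -0.6346 -0.7727  1.3804]
 [ 0.      0.      0.      1.    ]] [[535.9595   0.     319.3495]
 [  0.     535.9595 239.9791]
 [  0.       0.       1.    ]]
0.025
{'clock': 0.1, 'joint_positions': array([ 1.02  ,  0.3991,  0.045 ,  1.5378, -0.0187,  1.2069, -0.0507]), 'joint_velocities': array([-0.0019, -0.0025, -0.0006, -0.0038, -0.0004,  0.0019,  0.0013]), 'effort': array([  0.0037, -47.6266,   1.3705, -25.4949,   0.0121,   0.005 ,
         0.    ]), 'ee_pos': array([ 0.2836, -0.5843,  0.2554]), 'eef_rot': array([-0.0009,  0.9746,  0.2241, -0.0003]), 'wrist_force': array([0.1698, 0.9249, 0.2333]), 'moment': array([ 0.0357,  0.0199, -0.0105]), 'opening': 0.9980752475358062}
```

View pics/scene0.png

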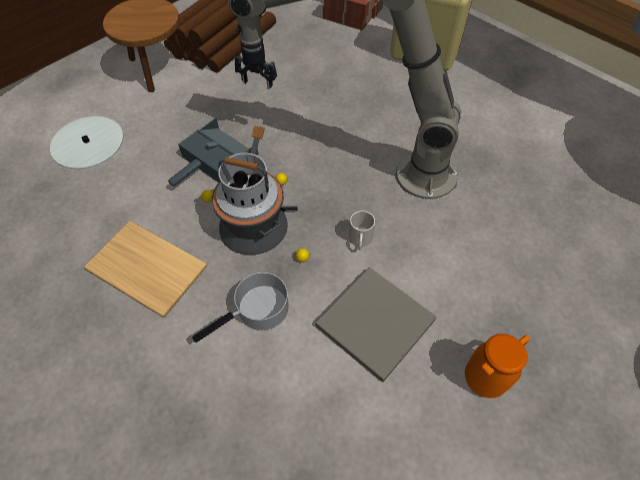

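View pics/side0.png

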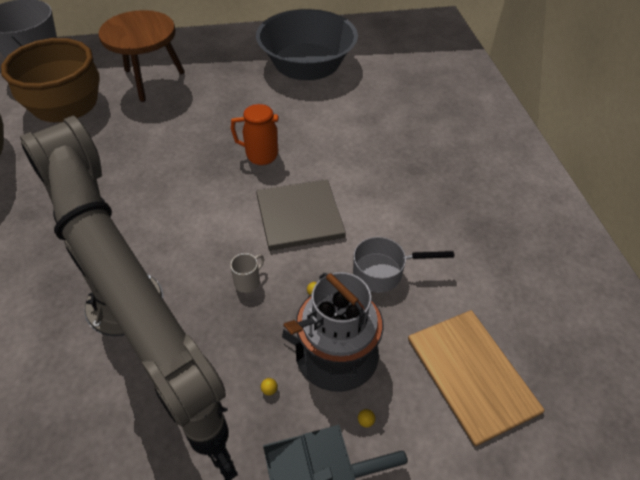

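Scene view: starter on the jiko at about (243,180), its grip at (240,163), its thumb pad at (259,132), the grey slab at (376,322), mug (362,228), pan (262,300), dustpan (215,150) and jug (497,365). Side view: grip (342,289), pad (292,326), slab (300,213). The yellow balls are decoys. The dark briquettes are inside the starter.

```bash
python3 - <<'E'
from h import *
import pickle
np.set_printoptions(precision=4,suppress=True)
d=pickle.load(open("d0.pkl","rb"))
rois={"scene":{"grip":(215,150,265,175),"pad":(248,122,272,142),"slab":(310,262,442,385)},"side":{"grip":(318,268,365,310),"pad":(278,315,303,338),"slab":(250,175,350,252)}}
C={}
for n,r in rois.items():
    f=d[n]["frame"]; h=cv2.cvtColor(f,cv2.COLOR_BGR2HSV)
    for k,(a,b,c,e) in r.items():
        s=h[b:e,a:c]
        if k!="slab":
            m=((s[...,0]<16)&(s[...,1]>120)&(s[...,2]>50)).astype(np.uint8)
        else:
            g=cv2.GaussianBlur(f,(5,5),0)[b:e,a:c].astype(int); m=((g[...,0]-g[...,2]<-4)).astype(np.uint8)
        nn,l,st,ce=cv2.connectedComponentsWithStats(m); i=1+np.argmax(st[1:,4])
        pts=np.argwhere(l==i)[:,::-1].astype(np.float32)+[a,b]
        rect=cv2.minAreaRect(pts.astype(np.float32)); C[n,k]=pts.mean(0)
        print(n,k,st[i,4],pts.mean(0),cv2.boxPoints(rect).round(1).tolist())
        if k=="slab":
            for p in cv2.boxPoints(rect): print("   ",onplane(d[n],p,.03))
            print("  c",onplane(d[n],rect[0],.03))
for k in("grip","pad"): print(k,tri(d["scene"],C["scene",k],d["side"],C["side",k]))
a=d["scene"]["frame"][105:255,165:345];b=d["side"]["frame"][250:400,250:430]
cv2.imwrite("pics/crop0.png",np.hstack([cv2.resize(x,None,fx=2.2,fy=2.2,interpolation=2) for x in(a,b)]))
E
```

```text
scene grip 177 [240.7175 163.0847] [[223.5, 162.6999969482422], [224.5, 157.39999389648438], [257.29998779296875, 163.39999389648438], [256.29998779296875, 168.8000030517578]]
scene pad 105 [257.8381 131.8667] [[252.0, 136.0], [253.6999969482422, 125.9000015258789], [263.70001220703125, 127.5999984741211], [262.1000061035156, 137.6999969482422]]
scene slab 16236 [375.5 323. ] [[310.0, 262.0], [441.0, 262.0], [441.0, 384.0], [310.0, 384.0]]
    [ 0.5775 -0.0211  0.03  ]
    [0.2798 0.2765 0.03  ]
    [0.596  0.5189 0.03  ]
    [0.8544 0.2627 0.03  ]
  c [0.5874 0.2691 0.03  ]
side grip 266 [341.5376 288.3421] [[325.0, 277.0], [330.0, 272.0], [357.5, 299.5], [352.5, 304.5]]
side pad 213 [294.5822 326.5681] [[283.3999938964844, 316.0], [301.0, 314.79998779296875], [302.6000061035156, 337.0], [284.8999938964844, 338.20001220703125]]
side slab 7700 [299.5 213. ] [[250.0, 175.0], [349.0, 175.0], [349.0, 251.0], [250.0, 251.0]]
    [0.4254 0.4572 0.03  ]
    [0.779  0.4002 0.03  ]
    [0.7073 0.0568 0.03  ]
    [0.3943 0.1081 0.03  ]
  c [0.5747 0.2451 0.03  ]
grip (array([ 0.6044, -0.2753,  0.3237]), np.float64(0.0006938449759146337))
pad (array([ 0.4784, -0.3498,  0.3087]), np.float64(0.004222069387213892))
```

View pics/crop0.png

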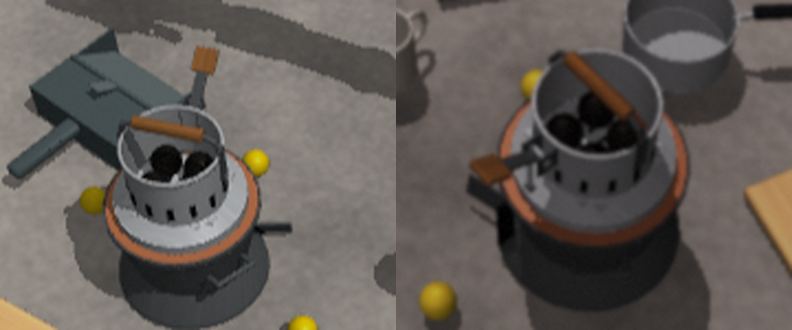

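The crops confirm the one starter, with wooden grip, lever pad and dark briquettes inside, on the jiko. Next I get the slab corners and obstacle positions, then the first shift.

```bash
cat >> h.py <<'E'
from scipy.spatial.transform import Rotation as R
def go(p,xdir=None):
    "shift (units) and turn (units) from present pose to world point p, tool x heading xdir deg"
    o=get_obs(); q=o["eef_rot"]; M=R.from_quat([q[1],q[2],q[3],q[0]]).as_matrix()
    s=M.T@(np.array(p)-o["ee_pos"])/.05
    a=np.degrees(np.arctan2(M[1,0],M[0,0])); t=None if xdir is None else -((xdir-a+180)%360-180)/8
    print("t",round(o["clock"],2),"pos",o["ee_pos"].round(4),"xdir",round(a,1),"F",o["wrist_force"].round(1),"shift",s.round(2),"turn",t, "tilt",M[:,2].round(3), "j7",o["joint_positions"][6].round(2))
E
cat > pose.py <<'E'
import numpy as np
A=np.array([.604,-.275,.172]); th=np.radians(30.6)
ex=np.array([np.cos(th),np.sin(th),0])
def pt(r,h): return A-ex*r+np.array([0,0,h])
E
python3 - <<'E'
from h import *; from pose import *
import pickle
np.set_printoptions(precision=4,suppress=True)
d=pickle.load(open("d0.pkl","rb"))
for n,cs in {"scene":[(370,269),(435,320),(384,377),(316,322)],"side":[(257,189),(330,181),(344,236),(270,246)]}.items():
    P=np.array([onplane(d[n],c,.03) for c in cs]); print(n,"slab",P.mean(0),[np.linalg.norm(P[i]-P[i-1]).round(3) for i in range(4)],np.degrees(np.arctan2(*(P[1]-P[0])[1::-1])))
print("grip ends",onplane(d["side"],(327.5,274.5),.324),onplane(d["side"],(355,302),.324))
print("jug",onplane(d["scene"],(506,354),.2),"mug",onplane(d["scene"],(363,220),.095),"pan",onplane(d["scene"],(262,290),.085))
print(pt(.146,.141)); print(pt(.140,.25)); go(pt(.140,.141+.04+.025),30.6)
E
```

```text
scene slab [0.5797 0.2643 0.03  ] [np.float64(0.251), np.float64(0.255), np.float64(0.239), np.float64(0.254)] 91.34809709113819
side slab [0.5781 0.2505 0.03  ] [np.float64(0.265), np.float64(0.262), np.float64(0.26), np.float64(0.244)] -0.3454002769592688
grip ends [ 0.5783 -0.2301  0.324 ] [ 0.6275 -0.318   0.324 ]
jug [0.486  0.5968 0.2   ] mug [0.3713 0.0157 0.095 ] pan [ 0.7698 -0.0283  0.085 ]
[ 0.4783 -0.3493  0.313 ]
[ 0.4835 -0.3463  0.422 ]
t 0.1 pos [ 0.2836 -0.5843  0.2554] xdir 25.9 F [0.2 0.9 0.2] shift [ 5.68 -2.54 -2.45] turn -0.5881240297146206 tilt [-0.001  0.002 -1.   ] j7 -0.05
```

Call:
play_rows(
  series=[
    [[0, 0, -1.2], 0, 0.5],
    [[0.5, -0.2, -2.45], -0.3, 0],
    [[1.6, -0.7, -2.45], -0.6, 0],
    [[2.7, -1.2, -2.45], -0.6, 0],
    [[3.8, -1.7, -2.45], -0.6, 0],
  ],
)

```text
clock: 0.72
ee_pos: [0.4184, -0.4234, 0.3778]
eef_rot: [-0.001, 0.964, 0.265, -0.0]
wrist_force: [0.5, -0.8, 0.1]
opening: -0.002
```

```bash
python3 - <<'E'
from h import *; from pose import *
go(pt(.140,.141+.04+.025),30.6)
E
```

```text
t 0.72 pos [ 0.4184 -0.4234  0.3778] xdir 30.7 F [ 0.5 -0.8  0.1] shift [ 1.91 -0.66 -0.  ] turn 0.00979588575411583 tilt [-0.001  0.002 -1.   ] j7 -0.33
```

Call:
play_rows(
  series=[
    [[0.95, -0.33, 0], 0, 0],
    [[1.9, -0.66, 0], 0, 0],
    [[1.9, -0.66, 0], 0, 0],
  ],
)

```text
clock: 1.1
ee_pos: [0.4868, -0.3411, 0.3773]
eef_rot: [-0.002, 0.963, 0.269, 0.001]
wrist_force: [0.5, -1.2, 0.0]
opening: 0.003
```

```bash
python3 - <<'E'
from h import *; from pose import *
go(pt(.140,.141+.04+.025),30.6); go(pt(.140,.141+.01+.025),30.6)
V=[]
for n,b in (("wrist",None),("side",(240,230,400,350)),("scene",(170,80,330,200))):
    im=get_image(n); f=im["frame"]
    tip=get_obs()["ee_pos"]-[0,0,.025]
    print(n,proj(im,tip),proj(im,pt(.146,.141)))
    if b: f=f[b[1]:b[3],b[0]:b[2]]
    V.append(cv2.resize(f,(400,300),interpolation=2))
V.append(np.zeros_like(V[0])); cv2.imwrite("pics/press0.png",np.vstack([np.hstack(V[:2]),np.hstack(V[2:])]))
E
```

```text
t 1.1 pos [ 0.4868 -0.3411  0.3773] xdir 31.2 F [ 0.5 -1.2  0. ] shift [-0.11  0.06 -0.01] turn 0.08106991027925403 tilt [-0.     0.005 -1.   ] j7 -0.51
t 1.1 pos [ 0.4868 -0.3411  0.3773] xdir 31.2 F [ 0.5 -1.2  0. ] shift [-0.11  0.06  0.59] turn 0.08106991027925403 tilt [-0.     0.005 -1.   ] j7 -0.51
wrist [322.20243135 324.43553537] [323.78455636 302.47717312]
side [295.07692228 314.58768319] [293.60088248 325.1350005 ]
scene [255.19685183 122.64985092] [257.17284914 131.1707732 ]
```

View pics/press0.png

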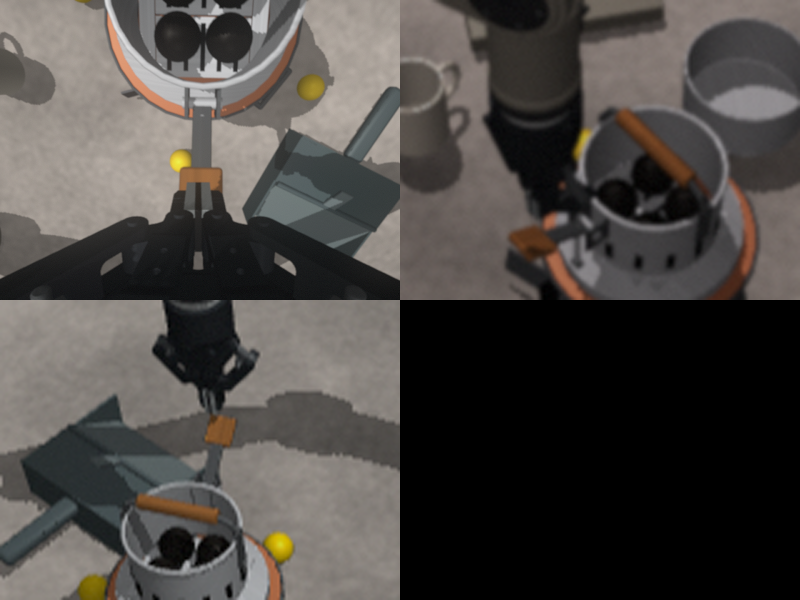

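Call:
play_rows(
  series=[
    [[-0.12, 0.06, 0.3], 0, 0],
    [[-0.12, 0.06, 0.55], 0, 0],
    [[-0.12, 0.06, 0.55], 0, 0],
  ],
)

```text
clock: 1.62
ee_pos: [0.4774, -0.3532, 0.3478]
eef_rot: [-0.002, 0.965, 0.263, -0.002]
wrist_force: [-0.2, -0.8, 0.2]
opening: 0.001
```

```bash
python3 - <<'E'
from h import *; from pose import *
go(pt(.141,.141+.025),30.6);go(pt(.152,.110+.025),30.6);go(pt(.158,.08+.025),30.6)
E
```

```text
t 1.62 pos [ 0.4774 -0.3532  0.3478] xdir 30.5 F [-0.2 -0.8  0.2] shift [ 0.16 -0.06  0.2 ] turn -0.009930840957601106 tilt [-0.005  0.003 -1.   ] j7 -0.5
t 1.62 pos [ 0.4774 -0.3532  0.3478] xdir 30.5 F [-0.2 -0.8  0.2] shift [-0.06 -0.05  0.82] turn -0.009930840957601106 tilt [-0.005  0.003 -1.   ] j7 -0.5
t 1.62 pos [ 0.4774 -0.3532  0.3478] xdir 30.5 F [-0.2 -0.8  0.2] shift [-0.18 -0.05  1.42] turn -0.009930840957601106 tilt [-0.005  0.003 -1.   ] j7 -0.5
```

Call:
play_rows(
  series=[
    [[0.12, -0.06, 0.1], 0, 0],
    [[0.12, -0.06, 0.2], 0, 0],
    [[0.08, -0.06, 0.35], 0, 0],
    [[0.04, -0.06, 0.5], 0, 0],
    [[0.04, -0.06, 0.5], 0, 0],
  ],
)

```text
clock: 2.25
ee_pos: [0.4769, -0.35, 0.3222]
eef_rot: [-0.002, 0.965, 0.263, -0.003]
wrist_force: [-0.5, -0.9, 1.8]
opening: -0.004
```

```bash
python3 - <<'E'
from h import *; from pose import *
go(pt(.152,.110+.025),30.6);go(pt(.158,.08+.025),30.6)
E
```

```text
t 2.25 pos [ 0.4769 -0.35    0.3222] xdir 30.5 F [-0.5 -0.9  1.8] shift [-0.09  0.01  0.3 ] turn -0.0161420863758579 tilt [-0.006  0.003 -1.   ] j7 -0.51
t 2.25 pos [ 0.4769 -0.35    0.3222] xdir 30.5 F [-0.5 -0.9  1.8] shift [-0.21  0.01  0.9 ] turn -0.0161420863758579 tilt [-0.006  0.003 -1.   ] j7 -0.51
```

Call:
play_rows(
  series=[
    [[-0.04, 0, 0.1], 0, 0],
    [[-0.07, 0, 0.2], 0, 0],
    [[-0.1, 0, 0.3], 0, 0],
    [[-0.12, 0, 0.4], 0, 0],
    [[-0.14, 0, 0.5], 0, 0],
  ],
)

```text
clock: 2.88
ee_pos: [0.471, -0.3533, 0.2972]
eef_rot: [-0.002, 0.965, 0.263, -0.002]
wrist_force: [1.5, 1.2, 1.9]
opening: -0.002
```

```bash
python3 - <<'E'
from h import *; from pose import *
go(pt(.158,.08+.025),30.6)
V=[]
for n,b in (("wrist",None),("side",(240,230,400,350))):
    im=get_image(n); f=im["frame"]
    if b: f=f[b[1]:b[3],b[0]:b[2]]
    V.append(cv2.resize(f,(400,300),interpolation=2))
cv2.imwrite("pics/press1.png",np.hstack(V))
E
```

```text
t 2.88 pos [ 0.471  -0.3533  0.2972] xdir 30.5 F [1.5 1.2 1.9] shift [-0.07  0.01  0.4 ] turn -0.01405575395868297 tilt [-0.005  0.003 -1.   ] j7 -0.5
```

View pics/press1.png

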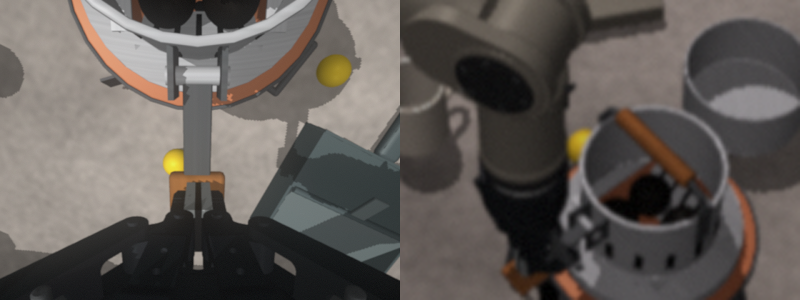

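The pad is under the fingertips and the lever is roughly half down. In the side crop the briquettes are dropping.

Call:
play_rows(
  series=[
    [[-0.03, 0, 0.1], 0, 0],
    [[-0.03, 0, 0.2], 0, 0],
    [[-0.03, 0, 0.3], 0, 0],
    [[-0.02, 0, 0.36], 0, 0],
    [[-0.02, 0, 0.36], 0, 0],
  ],
)

```text
clock: 3.6
ee_pos: [0.468, -0.355, 0.28]
eef_rot: [-0.002, 0.965, 0.262, -0.004]
wrist_force: [-3.6, 2.0, 11.6]
opening: 0.004
```

```bash
python3 - <<'E'
from h import *; from pose import *
go(pt(.156,.08+.025),30.6)
E
```

```text
t 3.6 pos [ 0.468 -0.355  0.28 ] xdir 30.4 F [-3.6  2.  11.6] shift [0.04 0.01 0.06] turn -0.02615372386602388 tilt [-0.009  0.002 -1.   ] j7 -0.5
```

Call:
play_rows(
  series=[
    [[0, 0, 0], 0, 0],
    [[0, 0, 0], 0, 0],
    [[0, 0, 0], 0, 0],
  ],
)

```text
clock: 3.98
ee_pos: [0.4678, -0.3553, 0.281]
eef_rot: [-0.002, 0.965, 0.262, -0.004]
wrist_force: [-1.8, 2.3, 8.7]
opening: -0.002
```

```bash
python3 - <<'E'
from h import *; from pose import *
go(pt(.156,.08+.025),30.6)
V=[]
for n,b in (("wrist",None),("side",(240,230,400,350))):
    im=get_image(n); f=im["frame"]
    if b: f=f[b[1]:b[3],b[0]:b[2]]
    V.append(cv2.resize(f,(400,300),interpolation=2))
cv2.imwrite("pics/press2.png",np.hstack(V))
E
```

```text
t 3.98 pos [ 0.4678 -0.3553  0.281 ] xdir 30.4 F [-1.8  2.3  8.7] shift [0.04 0.   0.08] turn -0.028935805684472626 tilt [-0.009  0.001 -1.   ] j7 -0.5
```

View pics/press2.png

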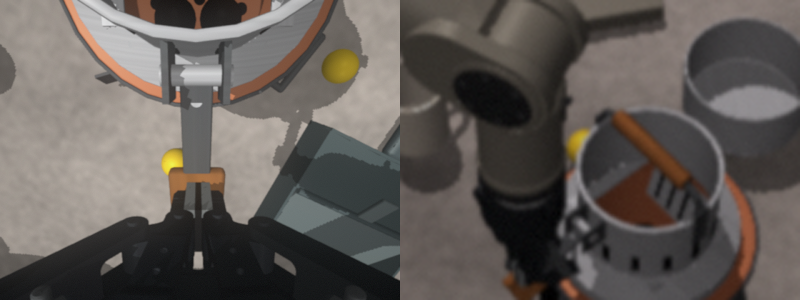

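Briquettes are gone from the tube (side crop) and the force on the pad passed the 6 N of the stop, at the stop height, so the lever is fully down. Next I let it spring back.

Call:
play_rows(
  series=[
    [[0, 0, 0.02], 0, 0],
    [[0, 0, 0.02], 0, 0],
    [[0, 0, -0.4], 0, 0],
    [[0.03, 0, -0.8], 0, 0],
    [[0.06, 0, -1.2], 0, 0],
  ],
)

```text
clock: 4.7
ee_pos: [0.4712, -0.3534, 0.3407]
eef_rot: [-0.002, 0.965, 0.262, -0.004]
wrist_force: [1.3, 0.2, 0.7]
opening: 0.001
```

Call:
play_rows(
  series=[
    [[0, 0, -0.5], 0, 0],
    [[0, 0, -1.1], 0, 0.5],
    [[0, 0, -1.8], 0, 1],
    [[0, 0, -2.2], 0, 1],
    [[0, 0, -2.2], 0, 1],
  ],
)

```text
clock: 5.32
ee_pos: [0.4722, -0.3545, 0.4511]
eef_rot: [-0.001, 0.965, 0.262, -0.003]
wrist_force: [0.8, -0.1, 0.1]
opening: 0.847
```

```bash
python3 - <<'E'
from h import *; from pose import *
np.set_printoptions(precision=4,suppress=True)
S={};C={}
for n in("scene","side","wrist"): S[n]=get_image(n)
for n,k,(a,b,c,e) in (("scene","grip",(215,150,265,175)),("scene","pad",(248,110,272,145)),("side","grip",(318,265,365,310)),("side","pad",(278,310,303,345))):
    s=cv2.cvtColor(S[n]["frame"],cv2.COLOR_BGR2HSV)[b:e,a:c]
    m=((s[...,0]<16)&(s[...,1]>120)&(s[...,2]>50)).astype(np.uint8)
    nn,l,st,ce=cv2.connectedComponentsWithStats(m); i=1+np.argmax(st[1:,4]); C[n,k]=ce[i]+[a,b]; print(n,k,st[i,4],C[n,k])
for k in("grip","pad"): print(k,tri(S["scene"],C["scene",k],S["side"],C["side",k]))
go([.604,-.275,.40],120.6)
V=[cv2.resize(S["wrist"]["frame"],(400,300)),cv2.resize(S["side"]["frame"][230:350,240:400],(400,300),interpolation=2)]
cv2.imwrite("pics/rel.png",np.hstack(V))
E
```

```text
scene grip 183 [241.0109 162.2842]
scene pad 114 [258.2544 130.8509]
side grip 268 [340.4142 289.0149]
side pad 193 [292.9948 328.8497]
grip (array([ 0.6016, -0.2769,  0.3238]), np.float64(0.0011845930599799883))
pad (array([ 0.4738, -0.3538,  0.3068]), np.float64(0.00487822550297723))
t 5.47 pos [ 0.4716 -0.3537  0.4487] xdir 30.4 F [-0.1  0.5 -0.9] shift [ 3.09 -0.01  0.95] turn -11.278910230549023 tilt [-0.011  0.004 -1.   ] j7 -0.49
```

View pics/rel.png

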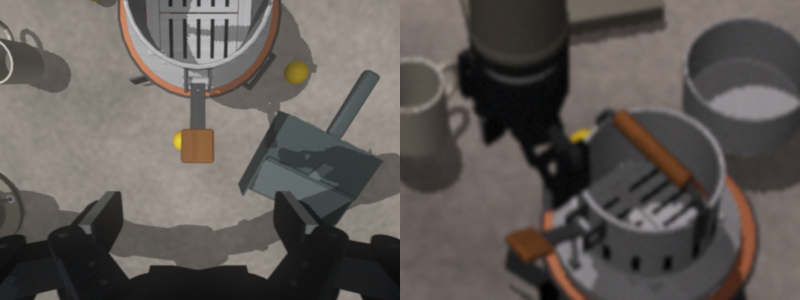

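Tube empty, traps shut, lever back home (pad z back to its start height). Starter shifted only 2–3 mm in its play. Next the grip.

Call:
play_rows(
  series=[
    [[0.6, 0, 0], 1.3, 1],
    [[1.2, 0, 0], 2.6, 1],
    [[1.8, 0, 0], 3.9, 1],
    [[2.4, 0, 0], 5.2, 1],
    [[3.0, 0, 0], 6.5, 1],
  ],
)

```text
clock: 6.1
ee_pos: [0.6013, -0.2774, 0.4455]
eef_rot: [-0.001, 0.982, -0.191, -0.007]
wrist_force: [0.2, -0.9, -0.3]
opening: 0.999
```

```bash
python3 - <<'E'
from h import *
go([.602,-.277,.40],-59.4)
E
```

```text
t 6.1 pos [ 0.6013 -0.2774  0.4455] xdir -22.0 F [ 0.2 -0.9 -0.3] shift [ 0.02 -0.01  0.91] turn 4.676073099200018 tilt [-0.014  0.005 -1.   ] j7 -1.6
```

Call:
play_rows(
  series=[
    [[0, 0, 0], -1.3, 1],
    [[0, 0, 0], -2.6, 1],
    [[0, 0, 0], -3.9, 1],
    [[0, 0, 0], -5.2, 1],
    [[0, 0, 0], -6.5, 1],
  ],
)

```text
clock: 6.72
ee_pos: [0.6009, -0.2774, 0.4434]
eef_rot: [-0.005, 0.965, 0.262, -0.008]
wrist_force: [-0.3, -0.1, -0.1]
opening: 0.995
```

Call:
play_rows(
  series=[
    [[0, 0, 0], -1.3, 1],
    [[0, 0, 0], -2.6, 1],
    [[0, 0, 0], -3.9, 1],
    [[0, 0, 0], -5.2, 1],
    [[0, 0, 0], -6.5, 1],
  ],
)

```text
clock: 7.35
ee_pos: [0.6005, -0.2774, 0.4414]
eef_rot: [-0.009, 0.751, 0.661, -0.006]
wrist_force: [-0.1, -0.5, -0.5]
opening: 1.0
```

```bash
python3 - <<'E'
from h import *
go([.602,-.277,.40],120.6)
E
```

```text
t 7.35 pos [ 0.6005 -0.2774  0.4414] xdir 82.7 F [-0.1 -0.5 -0.5] shift [0.01 0.05 0.83] turn -4.737996627978639 tilt [-0.02   0.006 -1.   ] j7 0.15
```

Call:
play_rows(
  series=[
    [[0, 0.03, 0], -1.2, 1],
    [[0, 0.03, 0], -2.4, 1],
    [[0, 0.03, 0], -3.6, 1],
    [[0, 0.03, 0.3], -4.7, 1],
    [[0, 0.03, 0.7], -4.7, 1],
  ],
)

```text
clock: 7.98
ee_pos: [0.601, -0.2774, 0.4045]
eef_rot: [-0.011, 0.497, 0.868, -0.002]
wrist_force: [-0.3, 0.0, 0.3]
opening: 1.003
```

```bash
python3 - <<'E'
from h import *
im=get_image("wrist"); h=cv2.cvtColor(im["frame"],cv2.COLOR_BGR2HSV)
m=((h[...,0]<16)&(h[...,1]>140)&(h[...,2]>50)).astype(np.uint8)
nn,l,st,ce=cv2.connectedComponentsWithStats(m)
for i in range(1,nn):
    if st[i,4]>300:
        r=cv2.minAreaRect(np.argwhere(l==i)[:,::-1].astype(np.float32)); B=cv2.boxPoints(r); print(st[i],ce[i],[onplane(im,p,.324)[:2].round(4).tolist() for p in B], "c",onplane(im,r[0],.324))
go([.602,-.277,.330],120.6)
cv2.imwrite("pics/grip0.png",im["frame"])
E
```

```text
[ 305  171   30  190 4511] [319.32986034 264.70250499] [[0.5702, -0.2375], [0.5822, -0.2305], [0.634, -0.3169], [0.6205, -0.3249]] c [ 0.60020322 -0.27481893  0.324     ]
[   9  227   81   63 4030] [ 47.80148883 257.48560794] [[0.4564, -0.3393], [0.4866, -0.3155], [0.502, -0.3423], [0.4708, -0.3672]] c [ 0.47888233 -0.34075729  0.324     ]
t 8.03 pos [ 0.5997 -0.2772  0.401 ] xdir 120.3 F [-0.7  0.4 -2.1] shift [-0.05  0.07  1.42] turn -0.03645552932581353 tilt [-0.027  0.009 -1.   ] j7 0.77
```

View pics/grip0.png

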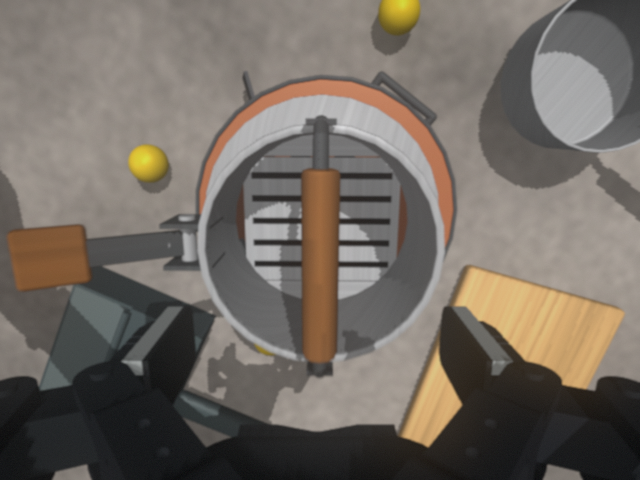

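Bar at (320,265), vertical between the open fingers, and centred. Descend and close.

Call:
play_rows(
  series=[
    [[0, 0.02, 0.5], 0, 1],
    [[0, 0.04, 1.0], 0, 1],
    [[0, 0.05, 1.3], 0, 1],
    [[0, 0.05, 1.42], 0, 1],
    [[0, 0.05, 1.42], 0, 1],
  ],
)

```text
clock: 8.65
ee_pos: [0.6, -0.2754, 0.3302]
eef_rot: [-0.014, 0.498, 0.867, -0.003]
wrist_force: [0.9, -0.0, 0.7]
opening: 0.998
```

```bash
python3 - <<'E'
from h import *
go([.600,-.275,.330],120.6)
E
```

```text
t 8.65 pos [ 0.6    -0.2754  0.3302] xdir 120.3 F [ 0.9 -0.   0.7] shift [0.01 0.   0.  ] turn -0.03677454085851295 tilt [-0.027  0.009 -1.   ] j7 0.76
```

Call:
play_rows(
  series=[
    [[0, 0, 0], 0, 0.6],
    [[0, 0, 0], 0, 0.3],
    [[0, 0, 0], 0, 0],
    [[0, 0, 0], 0, 0],
    [[0, 0, 0], 0, 0],
  ],
)

```text
clock: 9.28
ee_pos: [0.6003, -0.2753, 0.3306]
eef_rot: [-0.014, 0.498, 0.867, -0.003]
wrist_force: [0.3, 1.0, 1.8]
opening: 0.207
```

Call:
play_rows(
  series=[
    [[0, 0, 0], 0, 0],
    [[0, 0, -0.05], 0, 0],
    [[0.005, 0.01, -0.2], 0, 0],
    [[0.01, 0.015, -0.4], 0, 0],
    [[0.02, 0.02, -0.65], 0, 0],
  ],
)

```text
clock: 9.9
ee_pos: [0.6013, -0.2742, 0.3634]
eef_rot: [-0.014, 0.498, 0.867, -0.003]
wrist_force: [0.1, 1.0, -8.6]
opening: 0.2
```

```bash
python3 - <<'E'
from h import *
go([.600,-.275,.420],120.6); print(get_obs()["opening"],get_obs()["moment"])
E
```

```text
t 9.9 pos [ 0.6013 -0.2742  0.3634] xdir 120.3 F [ 0.1  1.  -8.6] shift [ 0.02 -0.05 -1.13] turn -0.036984031887683955 tilt [-0.027  0.009 -1.   ] j7 0.76
0.2002906600891928 [ 0.05040114 -0.18253527 -0.01913878]
```

Call:
play_rows(
  series=[
    [[0, -0.01, -0.3], 0, 0],
    [[0.01, -0.02, -0.6], 0, 0],
    [[0.02, -0.03, -0.9], 0, 0],
    [[0.02, -0.05, -1.13], 0, 0],
    [[0.02, -0.05, -1.13], 0, 0],
  ],
)

```text
clock: 10.52
ee_pos: [0.6006, -0.2753, 0.4214]
eef_rot: [-0.013, 0.498, 0.867, -0.003]
wrist_force: [-0.1, -0.2, -8.5]
opening: 0.199
```

```bash
python3 - <<'E'
from h import *
go([.585,.257,.420],135)
s=get_image("scene"); d=get_image("side")
V=[cv2.resize(s["frame"][80:230,170:370],(400,300),interpolation=2),cv2.resize(d["frame"][200:380,200:440],(400,300),interpolation=2)]
cv2.imwrite("pics/lift.png",np.hstack(V))
E
```

```text
t 10.53 pos [ 0.6006 -0.2753  0.4214] xdir 120.3 F [-0.1 -0.2 -8.5] shift [9.35 5.1  0.12] turn -1.8376859723286358 tilt [-0.025  0.008 -1.   ] j7 0.77
```

View pics/lift.png

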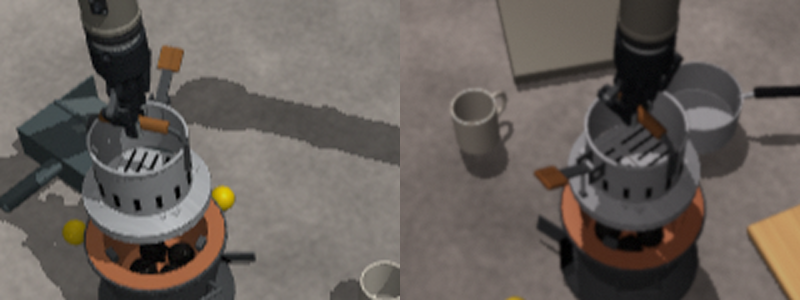

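Starter clear of the jiko and upright, dark briquettes in the bowl. Carry over to the slab.

Call:
play_rows(
  series=[
    [[0.3, 0.15, 0], 0, 0],
    [[0.9, 0.5, 0], 0, 0],
    [[1.6, 0.85, 0.02], 0, 0],
    [[2.3, 1.25, 0.03], 0, 0],
    [[3.0, 1.65, 0.04], 0, 0],
  ],
)

```text
clock: 11.25
ee_pos: [0.5948, -0.1009, 0.4189]
eef_rot: [-0.015, 0.497, 0.868, -0.003]
wrist_force: [0.2, -0.1, -7.9]
opening: 0.201
```

Call:
play_rows(
  series=[
    [[0.6, 0.33, 0], 0, 0],
    [[1.2, 0.65, 0], 0, 0],
    [[1.8, 1.0, 0.02], 0, 0],
    [[2.4, 1.3, 0.03], 0, 0],
    [[3.0, 1.65, 0.04], 0, 0],
  ],
)

```text
clock: 11.88
ee_pos: [0.5887, 0.0727, 0.4184]
eef_rot: [-0.016, 0.496, 0.868, -0.003]
wrist_force: [1.1, -0.1, -8.2]
opening: 0.203
```

```bash
python3 - <<'E'
from h import *
go([.583,.257,.420],135)
E
```

```text
t 11.88 pos [0.5887 0.0727 0.4184] xdir 120.5 F [ 1.1 -0.1 -8.2] shift [3.23 1.77 0.01] turn -1.8155390803954532 tilt [-0.03   0.01  -0.999] j7 0.21
```

Call:
play_rows(
  series=[
    [[0.6, 0.33, 0], -0.4, 0],
    [[1.2, 0.65, 0], -0.9, 0],
    [[1.8, 1.0, 0], -1.4, 0],
    [[2.4, 1.3, 0], -1.8, 0],
    [[2.8, 1.55, 0], -1.8, 0],
  ],
)

```text
clock: 12.5
ee_pos: [0.5821, 0.2362, 0.4199]
eef_rot: [-0.017, 0.382, 0.924, -0.001]
wrist_force: [-0.8, 0.3, -9.1]
opening: 0.204
```

```bash
python3 - <<'E'
from h import *
import pickle
np.set_printoptions(precision=4,suppress=True)
d=pickle.load(open("d0.pkl","rb"))
for n,c in (("scene",(376,322)),("side",(300,213))):
    f=cv2.bilateralFilter(d[n]["frame"],9,30,5)
    for tol in (3,5,7,9):
        m=np.zeros((482,642),np.uint8); cv2.floodFill(f.copy(),m,c,0,(tol,)*3,(tol,)*3,4|(255<<8)|cv2.FLOODFILL_MASK_ONLY|cv2.FLOODFILL_FIXED_RANGE)
        P=np.argwhere(m[1:-1,1:-1])[:,::-1].astype(np.float32)
        # rectify onto top plane, then rectangle
        W=np.array([onplane(d[n],p,.03)[:2] for p in P],np.float32); r=cv2.minAreaRect(W); print(n,tol,len(P),r)
go([.580,.257,.420],135)
E
```

```text
scene 3 6538 ((0.57713383436203, 0.2616020143032074), (0.25317203998565674, 0.2547314465045929), 3.270305871963501)
scene 5 6677 ((0.5770726203918457, 0.2618888020515442), (0.2547682523727417, 0.2553498148918152), 3.250396966934204)
scene 7 6720 ((0.5767451524734497, 0.2611328959465027), (0.2558467388153076, 0.25694602727890015), 3.23551344871521)
scene 9 6745 ((0.57688307762146, 0.26133993268013), (0.2561381459236145, 0.25694578886032104), 3.3615896701812744)
side 3 2497 ((0.5746257901191711, 0.2592076361179352), (0.26322364807128906, 0.25262942910194397), 3.859642267227173)
side 5 3441 ((0.5732473731040955, 0.26472464203834534), (0.26486217975616455, 0.2659551203250885), 3.1802656650543213)
side 7 3895 ((0.5730684995651245, 0.26498207449913025), (0.2656281292438507, 0.267955482006073), 3.306870460510254)
side 9 4262 ((0.5732848644256592, 0.2655330300331116), (0.26651057600975037, 0.27510103583335876), 3.7103898525238037)
t 12.5 pos [0.5821 0.2362 0.4199] xdir 135.1 F [-0.8  0.3 -9.1] shift [0.32 0.27 0.  ] turn 0.015510767219701904 tilt [-0.032  0.011 -0.999] j7 0.16
```

```bash
python3 - <<'E'
from h import *
go([.577,.262,.210],135)
E
```

```text
t 12.5 pos [0.5821 0.2362 0.4199] xdir 135.1 F [-0.8  0.3 -9.1] shift [0.31 0.36 4.21] turn 0.015510767219701904 tilt [-0.032  0.011 -0.999] j7 0.16
```

Call:
play_rows(
  series=[
    [[0.15, 0.15, 0.2], 0, 0],
    [[0.3, 0.25, 0.6], 0, 0],
    [[0.34, 0.29, 1.1], 0, 0],
    [[0.33, 0.3, 1.6], 0, 0],
    [[0.33, 0.31, 2.1], 0, 0],
  ],
)

```text
clock: 13.12
ee_pos: [0.5772, 0.2591, 0.3134]
eef_rot: [-0.017, 0.382, 0.924, -0.002]
wrist_force: [-0.2, -0.5, -7.8]
opening: 0.199
```

```bash
python3 - <<'E'
from h import *
go([.577,.262,.205],135)
E
```

```text
t 13.12 pos [0.5772 0.2591 0.3134] xdir 135.1 F [-0.2 -0.5 -7.8] shift [-0.02  0.07  2.17] turn 0.010749778962455991 tilt [-0.033  0.009 -0.999] j7 0.1
```

Call:
play_rows(
  series=[
    [[0, 0.02, 0.5], 0, 0],
    [[0, 0.03, 1.0], 0, 0],
    [[-0.01, 0.05, 1.5], 0, 0],
    [[-0.02, 0.06, 1.9], 0, 0],
    [[-0.02, 0.07, 2.1], 0, 0],
  ],
)

```text
clock: 13.75
ee_pos: [0.5762, 0.2609, 0.2067]
eef_rot: [-0.018, 0.382, 0.924, -0.003]
wrist_force: [0.5, -0.2, -8.8]
opening: 0.198
```

```bash
python3 - <<'E'
from h import *
go([.577,.262,.189],135)
s=get_image("scene"); d=get_image("side")
V=[cv2.resize(s["frame"][240:400,270:470],(400,320),interpolation=2),cv2.resize(d["frame"][110:270,200:400],(400,320),interpolation=2)]
cv2.imwrite("pics/low.png",np.hstack(V))
E
```

```text
t 13.75 pos [0.5762 0.2609 0.2067] xdir 135.1 F [ 0.5 -0.2 -8.8] shift [-0.01  0.03  0.35] turn 0.006997584353644726 tilt [-0.036  0.008 -0.999] j7 0.05
```

View pics/low.png

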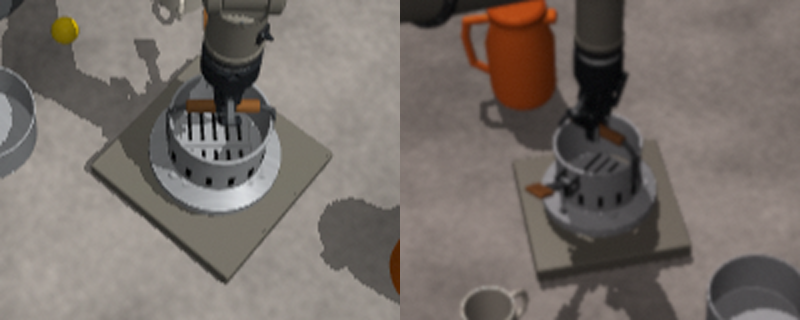

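Starter centred and upright about 18 mm above the slab. Lower slowly.

Call:
play_rows(
  series=[
    [[0, 0.01, 0.07], 0, 0],
    [[0, 0.01, 0.14], 0, 0],
    [[0, 0.02, 0.2], 0, 0],
    [[0, 0.02, 0.26], 0, 0],
    [[0, 0.02, 0.3], 0, 0],
  ],
)

```text
clock: 14.48
ee_pos: [0.5765, 0.2622, 0.192]
eef_rot: [-0.018, 0.382, 0.924, -0.003]
wrist_force: [-0.1, -0.3, -7.8]
opening: 0.201
```

Call:
play_rows(
  series=[
    [[0, 0, 0.02], 0, 0],
    [[0, 0, 0.04], 0, 0],
    [[0, 0, 0.06], 0, 0],
  ],
)

```text
clock: 14.85
ee_pos: [0.5763, 0.2627, 0.1893]
eef_rot: [-0.018, 0.382, 0.924, -0.003]
wrist_force: [-1.9, 1.1, -5.7]
opening: 0.205
```

Call:
play_rows(
  series=[
    [[0, 0, 0.015], 0, 0],
    [[0, 0, 0.03], 0, 0],
    [[0, 0, 0.03], 0, 0],
  ],
)

```text
clock: 15.22
ee_pos: [0.5758, 0.2636, 0.1887]
eef_rot: [-0.018, 0.382, 0.924, -0.002]
wrist_force: [-4.1, 0.8, -1.4]
opening: 0.203
```

Call:
play_rows(
  series=[
    [[0, 0, 0.01], 0, 0],
    [[0, 0, 0.01], 0, 0.25],
    [[0, 0, 0], 0, 0.35],
    [[0, 0, 0], 0, 0.6],
    [[0, 0, 0], 0, 1],
  ],
)

```text
clock: 15.85
ee_pos: [0.5761, 0.2635, 0.1889]
eef_rot: [-0.018, 0.382, 0.924, -0.002]
wrist_force: [0.2, 0.7, 0.1]
opening: 0.761
```

Call:
play_rows(
  series=[
    [[0, 0, 0], 0, 1],
    [[0, 0, 0], 0, 1],
    [[0, 0, 0], 0, 1],
  ],
)

```text
clock: 16.23
ee_pos: [0.5761, 0.2636, 0.1889]
eef_rot: [-0.018, 0.382, 0.924, -0.002]
wrist_force: [0.0, -0.4, -0.8]
opening: 1.003
```

```bash
python3 - <<'E'
from h import *
go([.576,.262,.34],135); print(get_obs()["opening"])
E
```

```text
t 16.23 pos [0.5761 0.2636 0.1889] xdir 135.1 F [ 0.  -0.4 -0.8] shift [ 0.08 -0.08 -3.02] turn 0.0131834726143083 tilt [-0.035  0.01  -0.999] j7 0.04
1.003125322939014
```

Call:
play_rows(
  series=[
    [[0, 0, -0.3], 0, 1],
    [[0.02, -0.02, -0.8], 0, 1],
    [[0.04, -0.04, -1.5], 0, 1],
    [[0.06, -0.06, -2.3], 0, 1],
    [[0.08, -0.08, -3.0], 0, 1],
  ],
)

```text
clock: 16.85
ee_pos: [0.5758, 0.2623, 0.3419]
eef_rot: [-0.017, 0.382, 0.924, -0.001]
wrist_force: [0.2, 0.3, 0.4]
opening: 1.002
```

Call:
play_rows(
  series=[
    [[0, 0, -1], 0, 1],
    [[0, 0, -1.5], 0, 1],
    [[0, 0, -1.5], 0, 1],
  ],
)

```text
clock: 17.23
ee_pos: [0.5787, 0.2624, 0.4203]
eef_rot: [-0.015, 0.381, 0.924, 0.001]
wrist_force: [0.7, -0.3, -1.2]
opening: 0.996
```

```bash
python3 - <<'E'
from h import *
np.set_printoptions(precision=4,suppress=True)
s=get_image("scene"); d=get_image("side"); w=get_image("wrist")
cv2.imwrite("pics/end.png",np.vstack([np.hstack([cv2.resize(s["frame"],(400,300),interpolation=3),cv2.resize(d["frame"],(400,300),interpolation=3)]),np.hstack([cv2.resize(w["frame"],(400,300)),cv2.resize(d["frame"][110:260,200:400],(400,300),interpolation=2)])]))
go([.576,.262,.34],135)
C={}
for n,im,(a,b,c,e) in(("scene",s,(330,250,430,320)),("side",d,(270,140,340,200))):
    h=cv2.cvtColor(im["frame"],cv2.COLOR_BGR2HSV)[b:e,a:c]; m=((h[...,0]<16)&(h[...,1]>120)&(h[...,2]>50)).astype(np.uint8)
    nn,l,st,ce=cv2.connectedComponentsWithStats(m)
    print(n,[(st[i,4],(ce[i]+[a,b]).round(1)) for i in range(1,nn) if st[i,4]>30])
E
```

```text
t 17.38 pos [0.5778 0.2612 0.4158] xdir 135.1 F [-0.3 -0.2 -0.8] shift [-0.01  0.01  1.52] turn 0.015418553032660043 tilt [-0.034  0.01  -0.999] j7 0.12
scene [(np.int32(107), array([377.3, 254.2])), (np.int32(221), array([382.3, 296.3]))]
side [(np.int32(154), array([273.1, 149.9])), (np.int32(136), array([298.2, 177. ]))]
```

View pics/end.png

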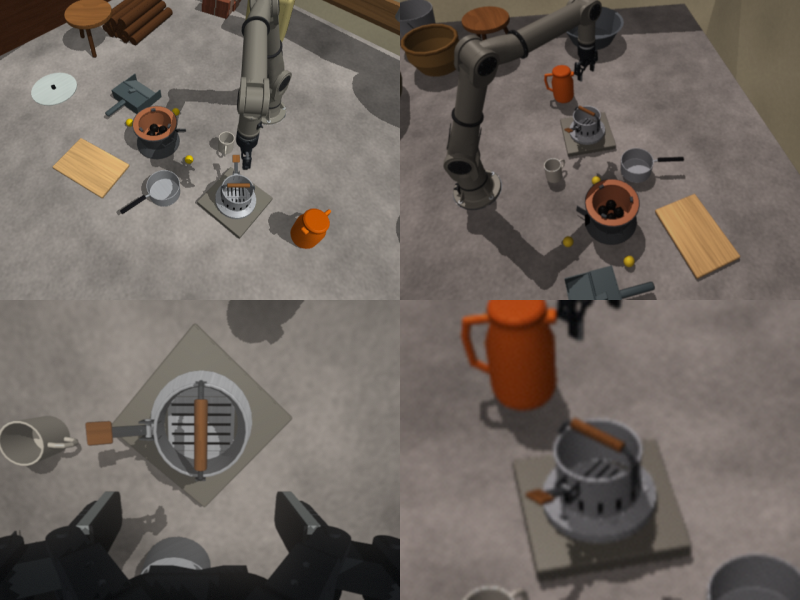

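```bash
python3 - <<'E'
from h import *
s=get_image("scene"); d=get_image("side")
print(tri(s,(382.3,296.3),d,(298.2,177.0)), get_obs()["joint_velocities"].round(3).max())
print(hand_in())
E
```

```text
(array([0.57550153, 0.26477787, 0.18027826]), np.float64(0.0015654523450703657)) 0.002
the job is handed in; nothing more can be done
None
```

The job is done and handed in at about 17.5 s, well under the 64 s limit; `hand_in()` gave no verdict.

- **Lever press:** I pressed the lever pad with the shut fingertips down to its stop. The force rose to 11.6 N for a moment, just over the 11 N at which the starter begins to tip, then settled at 8.7 N. The starter did not tip, though it shifted 2–3 mm within its play.
- **Release:** Pictures afterwards showed the tube empty, the traps shut and the lever sprung back while the starter still stood on the jiko. Once it was lifted, the dark briquettes could be seen in the jiko's bowl.
- **Placement:** I lifted the starter straight up by its grip, carried it over and lowered it slowly onto the slab, then opened the gripper and backed off about 0.23 m.

**Last checks:** The grip measured (0.576, 0.265, 0.180), against an expected height of 0.182. That puts the foot within about 3 mm of the estimated slab centre, against a margin of 33 mm, so the starter is upright and wholly on the slab. The mug, saucepan, jug and dustpan look unmoved in the final pictures; I did not measure their positions again.

**Disagreements:** The two cameras differed by about 4 mm on the slab's centre. The gripper had also drifted to about 2° of tilt, but the starter stood upright once released.

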